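# Hang the top sample pail on the drying stand

### The arm

A 6-joint arm with a two-finger parallel gripper is mounted at the origin on the work surface. World frame = base frame: x ahead of the robot, y to its left, z up, the work surface at z = 0. Lengths are in m, angles in rad, forces in N, time in s.
With the tool pointing down it reaches from about 0.375 to 0.825 m from the base axis. Payload 5.5 kg.
Tool frame: the origin (TCP) lies on the centre line of the jaws, within the pads' length; the fingertips stand 22 mm ahead of it and the grasp point (between the pads) lies 3 mm ahead of it; z points along the fingers, y is the line along which they close (so a half turn about z gives the same grasp; the last joint's range is limited). The gripper opens to 85 mm and grips with 20 to 120 N. Pads are 22 mm wide; open, the fingers measure 114 mm over their backs; the gripper's body (76 mm by 85 mm) begins 54 mm behind the grasp point. The pads swing forward as they close: fully open they stand 13 mm farther back than shut.
Start: joints at [-1.211, 0.314, -0.047, 1.21, 0, 1.571], TCP at [0.211, -0.562, 0.253] pointing down, gripper open.
Joint ranges: [-2.67, 2.67], [-0.69, 1.73], [-1.03, 1.25], [-2.08, 2.16], [-1.42, 1.45], [-3.14, 3.14]. Speed limits (rad/s): [2.39, 2.39, 3.01, 3.14, 3.14, 3.14].

### API

Orientations are given as a unit quaternion [x, y, z, w].
In Python, from cell import * gives the robot as it stands.
- The arm moves only by the tool jog_arm, never from a script. Its argument "commands" is a list that holds one entry, the list of rows, each a list of 7 numbers: the opening, from -1 (shut) to 1 (fully open), then the shift along the world's x, y, z scaled (see below), then the turn, a rotation vector about the world's x, y, z scaled (see below). A call has 1 to 12 rows; each row is the pose to reach, as a shift and turn from the pose commanded when the call began; what a row does not reach only later rows make up. The controller multiplies each number of a shift by 800 mm and each number of a turn by 60 degrees. A row lasts 1/12 s, in which the tool goes at most 41.7 mm and 7.16 degrees, less where a joint would pass 70% of its speed; a pose out of reach is approached as far as the arm can. A call with a number of a shift or a turn outside -1 to 1 is refused whole. A call with a gripper value outside its range is refused whole. The fingers move at their own pace and stop on an object; "force" is the grip in N (left out, the last holds). Time passes only in rows, so rows that repeat a pose let the fingers close. It gives the time, the measured TCP pose, the force, the opening and the grip force at its end, in the units of the state.
- sense(): the state, without advancing time (a new reading comes with each control period).
- capture(name): name is "scene" or "top" or "wrist"; returns a dict with "img" (420x560x3 uint8, red, green, blue), "range_z" (420x560 float32, m along the optical axis (not along the pixel's ray), 0 where there is no reading), "fov_y" (degrees; the focal length in pixels is half the picture's height over the tangent of half this angle, whatever the lens; pixels are square), "cx", "cy" (the principal point, pixels), "k1" (the pictures are not rectified: a ray, as slopes to the right and down, at radius r is drawn at 1 + k1 r^2 times it, then the intrinsics apply), "camera_from_world" (4x4, takes a point from world to camera coordinates). Camera axes: x right, y down, z forward; pixel columns grow to the right and rows downward; lengths in m; the calibration is good to about 2 mm. A picture is of the moment at which its call begins.
- job_done(): hands the job in; it is judged then, once.
Trained networks look in a picture, given as the dict that the camera call returned (one of the last four; its "shot" number tells which), for a name from the list of things; names that differ only in an ending like _2 or _b are one class to them, and where a whole thing is asked for, a point or a joint stands for the part that bears it (a point fixed in the world has none). Each returns a list of dicts, best first, with "score" (0 to 1); they miss things now and then, are a little off and sometimes report something else, mostly with a low value. They report only what shows in the picture. A call takes as long as a camera call.
- cut_out(picture, thing): "region" (420x560 bool, what is visible of it) and "extent" ([left, top, width, height] in pixels, round what is visible of it).
The state is a dict: "clock": time; "joint_pos": joint angles; "joint_vel": joint speeds; "tau": joint torques, N m; "eef_pos": TCP position; "orientation": TCP orientation; "contact_force": force on the tool from outside, world axes, zero at the start; "torque": the same for the moment, N m; "gripper_width": opening from 0.0 (shut) to 1.0 (fully open); "finger_force": force on a finger pad.
Only numpy, scipy, OpenCV 4.12 (cv2) and the standard library are available. Lean on these libraries where they do the work, as an engineer would, in place of code of your own. Each camera call takes 0.05 s, during which the arm holds its last target. There are 200 camera calls.

### The job

Two small steel sample pails stand nested on the bench. Swing the top pail's flat-lying bail upright while the pail still sits in the stack, then lift only that pail straight out by its bail and hang the bail over both prongs of the drying stand's hook, so that the pail hangs quietly by itself. Leave the lower pail standing where it is, and do not disturb the amber flask, the jar or the small white bottle.

Things in the scene. Friction and masses are not known exactly. Their poses are not given: they have to be found in the camera images.
- pail: Top pail: tapered open steel pail 85 mm high, outer diameter 84 mm at base, 112 mm at rim, 0.3 to 0.55 kg. Origin: centre of underside; z up. Its outside collar (117 mm wide, 53 to 58 mm up) rests on the lower pail's rim, so it stands 32 mm above the lower one, with 3 mm sideways play. Ears at +y and -y, 77 mm up, carry the bail; 143 mm wide there.
- bail (a joint): Angle of the top pail's bail about its pivots (rad): 0 = flat, level, pointing to the pail's -x side; grows as it rises; 1.57 = upright over the pail; stop at 3.14. It turns freely and falls if let go away from upright. A pail held up by its bail swings freely and comes to about 1.57 by itself.
- bail_pivot (a point): Middle of the top pail's pivot line, on the pail's axis 77 mm above its underside; axes as the pail's. The pivot line runs along y.
- bail_grip (a point): Middle of the straight bar of the top pail's bail, 100 mm from the pivot line. Steel wire 7 mm thick, straight for 50 mm either side along the pail's y. A grey sleeve, 40 mm long, 14 mm thick, turns easily on its middle: held by it, the pail settles level in a second or so however the gripper tilts. Flat, it lies 44 mm out from the rim, 109 mm above the bench.
- pail_under: Lower pail of the stack, same make and size, standing loose on the bench (origin: centre of its underside). Its own bail lies flat to its +x side, 77 mm above the bench, opposite to the top one's.
- stand: Drying stand, fixed. Origin on the bench straight below the hook seat; +x runs from hook to column, so the hook opens to -x, roughly to the robot. Base plate 10 mm high, x -55 to 145 mm, 170 mm wide. Column 16 mm thick at x = 115 mm. Hook: two steel prongs along x, 8 mm thick, centred at y = +35 and -35 mm, 62 mm free between them, joined by a crossbar at x = 95 mm.
- hook_seat (a point): Where the middle of the bail's bar lies when hung: midway between the prongs, 225 mm above the bench; axes as the stand's. The prongs have a notch here, 12 mm long at its bottom. Their tips (x = -27 mm) rise to 23 mm above this point; from x = 22 mm back their top is 15 mm above it. The bar lies along the stand's y across both prongs.
- shelf_edge (a point): Middle of the lower front edge of the white shelf above the hook: 26 mm to +x of the hook seat, 310 mm above the bench; axes as the stand's. Shelf 170 mm wide, 10 mm thick, 60 mm deep, two pots up to 70 mm high on it. An upright gripper over the hook would strike it; one tilted 30 to 45 degrees, its body leaning back to the stand's -x, clears it.
- flask: Bystander: amber glass volumetric flask with ball stopper, 84 mm wide, 235 mm high, loose. Origin: centre of its underside.
- jar: Bystander: amber jar, 60 mm wide, 85 mm high, loose. Origin: centre of its underside.
- vial: Bystander: small white bottle with black cap, 44 mm wide, 90 mm high, loose. Origin: centre of its underside.

How it is judged:
By the outcome, as a careful person would: the job done as asked, in the order asked, and still so for the second after the job is handed in, with the robot touching nothing.
It also fails if it takes over 61 s, if anything falls off the work surface, if the arm or the gripper's body presses on something with over 40 N, if the wrist force passes 120 N, or if a joint passes its speed limit or range.

## Working session

There is one attempt and no reset: what is moved stays moved. The work goes in short steps, Python scripts to look and compute and a tool call to move; the robot and the scene stay as the last step left them, time stands still between calls to the robot, and variables do not carry over. Pictures are saved under pics/ and viewed, at most 10 in all, crops included, and the job is handed in when it is done.

Besides the shell and the picture viewer there is one more tool, called after "Call:" in YAML: its name, and indented under it one key for each argument. jog_arm: Moves the arm, as the interface text tells. Shifts and turns lie within -1 to 1; 1 stands for 800 mm of shift or 60 degrees of turn. Its arguments: {"type":"object","properties":{"commands":{"type":"array","items":{"type":"array","items":{"type":"array","items":{"type":"number","minimum":-1,"maximum":1}}}},"force":{"type":"number"}},"required":["commands"]}

```bash
mkdir -p pics; ls; cat > h.py <<'E'
from cell import *
import numpy as np, cv2
def pts(c):
    # world point for each pixel
    h,w=c["range_z"].shape
    f=h/2/np.tan(np.radians(c["fov_y"])/2)
    u,v=np.meshgrid(np.arange(w),np.arange(h))
    d=np.stack([(u-c["cx"])/f,(v-c["cy"])/f],-1)
    s=d.copy()
    for _ in range(15):
        s=d/(1+c["k1"]*(s**2).sum(-1,keepdims=True))
    z=c["range_z"]
    P=np.concatenate([s*z[...,None],z[...,None],np.ones((h,w,1))],-1)
    W=P@np.linalg.inv(np.array(c["camera_from_world"])).T
    W=W[...,:3]; W[z<=0]=np.nan
    return W
def save(c,n): cv2.imwrite(f"pics/{n}.png",c["img"][...,::-1])
E
python3 - <<'E'
from h import *
s=sense(); print(s)
for n in ["scene","top"]:
    c=capture(n); save(c,n+"1"); W=pts(c)
    print(n,np.linalg.inv(np.array(c["camera_from_world"])).round(3).tolist(),c["fov_y"],c["k1"])
    for t in ["pail","bail","pail_under","stand","flask","jar","vial"]:
        for r in cut_out(c,t)[:2]:
            m=r["region"]; p=W[m]; p=p[np.isfinite(p[:,0])]
            print(t,round(r["score"],2),r["extent"],np.percentile(p,[2,50,98],axis=0).round(3).tolist() if len(p) else None)
E
```

```text
pics
{'clock': 0.0, 'joint_pos': array([-1.21101848e+00,  3.14211841e-01, -4.80487532e-02,  1.21022366e+00,
       -9.08878357e-06,  1.57082285e+00]), 'joint_vel': array([-5.61913264e-06,  1.79302819e-03, -1.07361024e-03, -2.06592433e-03,
       -9.10459274e-05,  2.21786619e-03]), 'tau': array([ 4.67870905e-04, -5.39595366e+01,  3.39745367e+01,  1.91927666e-02,
       -9.48768616e-05, -5.76494106e-07]), 'eef_pos': array([ 0.21104845, -0.56108434,  0.25245634]), 'orientation': array([ 9.83865595e-01,  1.78907179e-01, -1.55484645e-04, -8.29531940e-04]), 'contact_force': array([0.46413005, 0.59641164, 0.27137145]), 'torque': array([ 0.00278948,  0.00373087, -0.01614551]), 'finger_force': 0.0, 'gripper_width': 0.9988237262849745}
scene [[-0.836, 0.323, -0.444, 1.155], [0.549, 0.517, -0.657, 0.79], [0.018, -0.793, -0.61, 0.939], [0.0, 0.0, 0.0, 1.0]] 52.8646387582483 -0.07929356798420574
pail 0.8 [244.2, 193.1, 43.1, 32.1] [[0.487, -0.226, 0.048], [0.569, -0.186, 0.097], [0.635, -0.098, 0.118]]
bail 0.3 [264.5, 190.5, 94.2, 147.9] [[0.527, 0.078, 0.003], [0.65, 0.186, 0.013], [0.724, 0.25
[... 1100 characters left out ...]
003], [0.673, -0.144, 0.08], [0.691, -0.107, 0.087]]
pail_under 0.66 [152.0, 224.4, 19.0, 10.0] [[0.499, 0.44, -0.003], [0.518, 0.453, 0.057], [0.537, 0.5, 0.093]]
stand 0.56 [204.3, 158.9, 66.0, 70.3] [[0.529, 0.086, 0.002], [0.62, 0.167, 0.017], [0.705, 0.247, 0.385]]
flask 0.66 [283.1, 160.2, 25.7, 24.0] [[0.685, -0.05, 0.027], [0.714, -0.012, 0.064], [0.75, 0.021, 0.233]]
jar 0.63 [399.6, 240.8, 27.8, 16.1] [[0.436, -0.441, 0.013], [0.464, -0.41, 0.082], [0.491, -0.392, 0.09]]
vial 0.73 [400.3, 241.2, 25.8, 18.4] [[0.438, -0.44, 0.024], [0.464, -0.409, 0.082], [0.489, -0.392, 0.089]]
vial 0.71 [154.7, 222.6, 14.6, 10.5] [[0.505, 0.44, 0.019], [0.519, 0.452, 0.062], [0.536, 0.468, 0.094]]
```

```bash
python3 - <<'E'
from h import *
a=cv2.imread("pics/top1.png")[140:265,140:430]; b=cv2.imread("pics/scene1.png")[160:350,215:435]
a=cv2.resize(a,None,fx=2.75,fy=2.75,interpolation=cv2.INTER_CUBIC)
cv2.imwrite("pics/a.png",a)
cv2.imwrite("pics/b.png",cv2.resize(b,None,fx=3.1,fy=3.1,interpolation=cv2.INTER_CUBIC))
c=capture("top"); W=pts(c)
x,y,z=W[...,0],W[...,1],W[...,2]
def box(n,m): 
    p=W[m]; print(n,len(p)); return p
# rim of the top pail
p=box("rim",(z>.1)&(z<.13)&(x>.44)&(x<.7)&(y>-.3)&(y<-.05))
c2=c; 
np.save("rim.npy",p)
(cx,cy),r=cv2.minEnclosingCircle(p[:,:2].astype(np.float32)); print(cx,cy,r)
g=np.zeros((60,60),int)
for q in p: g[int((q[0]-.42)/.005),int((q[1]+.32)/.005)]+=1
for i in range(59,-1,-1):
    if g[i].sum(): print(round(.42+i*.005,3),''.join('.#'[int(k>0)] for k in g[i]))
# stand prongs + shelf
for lo,hi in [(.2,.27),(.29,.34),(.34,.4)]:
    p=box((lo,hi),(z>lo)&(z<hi)&(x>.45)&(x<.8)&(y>.05)&(y<.35))
    g=np.zeros((60,60),int)
    for q in p: g[int((q[0]-.5)/.005),int((q[1]-.05)/.005)]+=1
    for i in range(59,-1,-1):
        if g[i].sum(): print(round(.5+i*.005,3),''.join('.#'[int(k>0)] for k in g[i]))
p=W[(z>.006)&(z<.014)&(x>.45)&(x<.8)&(y>.05)&(y<.35)]
print("base",cv2.minAreaRect(p[:,:2].astype(np.float32)))
p=W[(z>.309)&(z<.326)&(x>.45)&(x<.8)&(y>.05)&(y<.35)]
print("shelf",cv2.minAreaRect(p[:,:2].astype(np.float32)))
E
```

```text
rim 416
0.5485233664512634 -0.1687670201063156 0.0883365273475647
0.63 .............................########.......................
0.625 ..........................###......####.....................
0.62 .........................###..........##....................
0.615 ........................##.............#....................
0.61 .......................###..............##..................
0.605 ....................####.................##.................
0.6 ...................#####.................##.................
0.595 ...................#####..................#.................
0.59 ..................######...................#................
0.585 .................###.##....................#................
0.58 ..................#..##....................#................
0.575 .................##..#.....................#................
0.57 .................#...##....................#................
0.565 ................###...#....................##...............
0.56 ................##....#....................###..............
0.555 ................##....##........
[... 4383 characters left out ...]
..............
0.64 ............#########........######.#.......................
0.635 ............########.........########.......................
0.63 .............#######........#########.......................
0.625 ..............####..........#########.......................
0.62 .............................#######........................
0.615 ..............................######........................
0.61 ...............................####.........................
base ((0.6229566335678101, 0.19895097613334656), (0.2979278564453125, 0.3472835421562195), 87.5696029663086)
shelf ((0.6567478179931641, 0.1736401915550232), (0.10170499235391617, 0.1704811155796051), 10.947319984436035)
```

View pics/a.png

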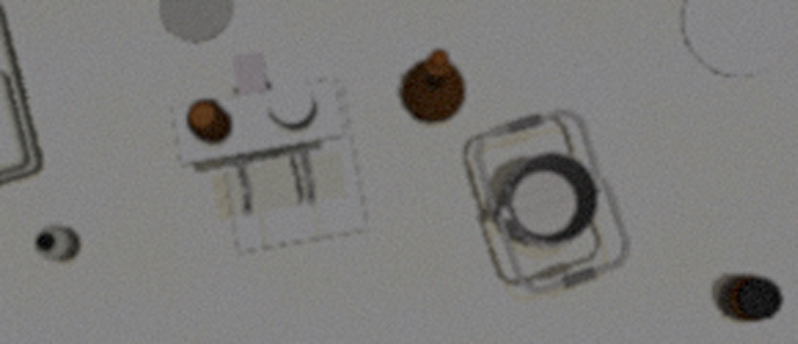

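View pics/b.png

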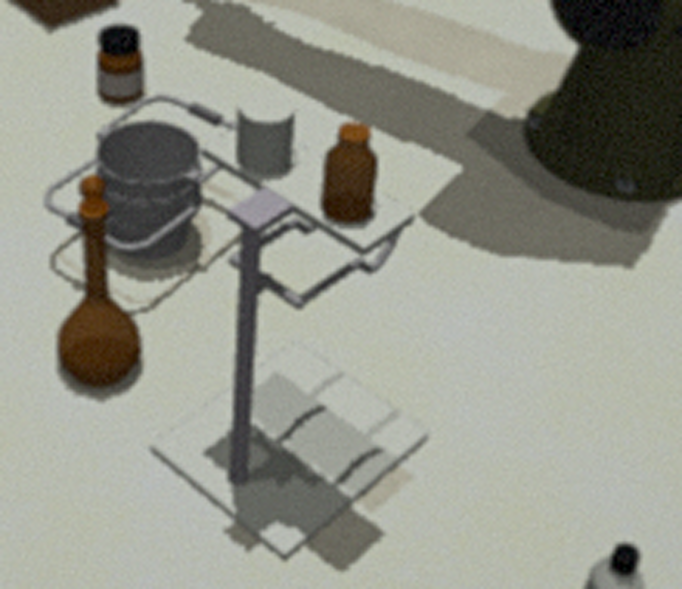

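Views: in the top crop the bail sleeve lies near (580,275) and the pail's rim is centred near (550,200). The hook prongs are near (245,185) and (303,175). In the scene crop, the hook at (300,265) is clear below the shelf.
Estimates: pail axis ≈ (0.578, -0.156) with yaw ≈ 19.5°; hook seat ≈ (0.577, 0.157) with stand yaw ≈ 11°. I'll move above the bail.

Call:
jog_arm:
  commands:
    - [[0,0.36,0.47,0.05,0,0,1],[0,0.36,0.47,0.05,0,0,1],[0,0.36,0.47,0.05,0,0,1],[0,0.36,0.47,0.05,0,0,1],[0,0.36,0.47,0.05,0,0,1],[0,0.36,0.47,0.05,0,0,1],[0,0.36,0.47,0.05,0,0,1],[0,0.36,0.47,0.05,0,0,1],[0,0.36,0.47,0.05,0,0,1],[0,0.36,0.47,0.05,0,0,1],[0,0.36,0.47,0.05,0,0,1],[0,0.36,0.47,0.05,0,0,1]]
  force: 40

```text
clock: 1.85
eef_pos: [0.5019, -0.1818, 0.2939]
orientation: [0.761, 0.648, 0.001, 0.0]
contact_force: [-0.5, -0.3, -0.0]
gripper_width: 0.501
finger_force: 0.0
```

Call:
jog_arm:
  commands:
    - [[0,0,0,0,0,0,0.48],[0,0,0,0,0,0,0.48],[0,0,0,0,0,0,0.48],[0,0,0,0,0,0,0.48],[0,0,0,0,0,0,0.48],[0,0,0,0,0,0,0.48]]

```text
clock: 2.35
eef_pos: [0.4993, -0.1855, 0.2933]
orientation: [0.579, 0.815, -0.0, 0.0]
contact_force: [-0.7, -0.2, -0.6]
gripper_width: 0.503
finger_force: 0.0
```

```bash
python3 - <<'E'
from h import *
from scipy.spatial.transform import Rotation as R
from scipy.optimize import least_squares
s=sense(); print(s["clock"],s["eef_pos"].round(4),R.from_quat(s["orientation"]).as_matrix().round(3).tolist(),s["joint_pos"].round(2))
for n in ["wrist","top","scene"]:
    c=capture(n); save(c,n+"2"); W=pts(c)
    for t in ["bail","pail","pail_under"]:
        for r in cut_out(c,t)[:1]:
            p=W[r["region"]]; p=p[np.isfinite(p[:,0])]
            print(n,t,round(r["score"],2),r["extent"],np.percentile(p,[2,50,98],axis=0).round(3).tolist())
    x,y,z=np.moveaxis(W,-1,0)
    # rim circle of the top pail
    d=np.hypot(x-.578,y+.156)
    p=W[(z>.112)&(z<.122)&(d>.048)&(d<.061)][:,:2]
    if len(p)>8:
        f=least_squares(lambda q:np.hypot(p[:,0]-q[0],p[:,1]-q[1])-q[2],[.578,-.156,.055],loss="soft_l1",f_scale=.002)
        print("rim",len(p),f.x.round(4))
    # straight bar of the flat bail
    a=np.radians(19.5); l=(x-.578)*np.cos(a)+(y+.156)*np.sin(a); t=-(x-.578)*np.sin(a)+(y+.156)*np.cos(a)
    m=(z>.1)&(z<.125)&(l<-.085)&(l>-.125)&(abs(t)<.05)
    p=W[m]
    if len(p)>8:
        v=cv2.fitLine(p[:,:2].astype(np.float32),cv2.DIST_HUBER,0,.01,.01).ravel(); print("bar",len(p),v,np.degrees(np.arctan2(v[1],v[0])),"l",np.median(l[m]).round(4),"z",np.median(p[:,2]))
E
```

```text
2.35 [ 0.4993 -0.1855  0.2933] [[-0.329, 0.944, 0.0], [0.944, 0.329, -0.0], [-0.0, 0.0, -1.0]] [-0.36  0.17 -0.14  1.26 -0.    0.88]
wrist bail 0.91 [259.5, 112.8, 116.1, 149.4] [[0.471, -0.247, 0.109], [0.497, -0.176, 0.112], [0.595, -0.097, 0.116]]
wrist pail 0.93 [260.4, 111.5, 175.1, 153.5] [[0.477, -0.244, 0.033], [0.586, -0.164, 0.089], [0.634, -0.101, 0.117]]
wrist pail_under 0.92 [307.4, 116.4, 163.9, 132.0] [[0.526, -0.21, 0.057], [0.662, -0.121, 0.08], [0.691, -0.07, 0.085]]
rim 1562 [ 0.5813 -0.1576  0.0545]
bar 1114 [ 0.33235243 -0.9431553   0.4864408  -0.18716267] -70.58838 l -0.0966 z 0.11312284124412916
top bail 0.7 [321.3, 209.2, 44.9, 39.2] [[0.467, -0.236, 0.106], [0.487, -0.165, 0.112], [0.593, -0.101, 0.118]]
top pail 0.61 [322.3, 193.4, 40.9, 52.5] [[0.481, -0.216, 0.029], [0.582, -0.161, 0.054], [0.63, -0.101, 0.118]]
top pail_under 0.68 [311.8, 179.4, 45.7, 37.5] [[0.601, -0.219, -0.005], [0.667, -0.126, 0.079], [0.694, -0.069, 0.086]]
rim 75 [ 0.5795 -0.1567  0.0545]
bar 58 [ 0.32280356 -0.94646597  0.4799716  -0.17552893] -71.16744 l -0.0986 z 0.11318373792926228
scene pail 0.76 [247.0, 193.7, 41.3, 34.1] [[0.458, -0.298, -0.0], [0.566, -0.188, 0.096], [0.636, -0.096, 0.118]]
scene pail_under 0.64 [231.1, 215.6, 49.7, 30.0] [[0.536, -0.286, -0.001], [0.612, -0.118, 0.06], [0.69, -0.07, 0.086]]
rim 115 [ 0.5821 -0.1576  0.0544]
bar 70 [ 0.29679206 -0.9549421   0.49603868 -0.20805286] -72.73497 l -0.0944 z 0.1127590973338028
```

View pics/wrist2.png

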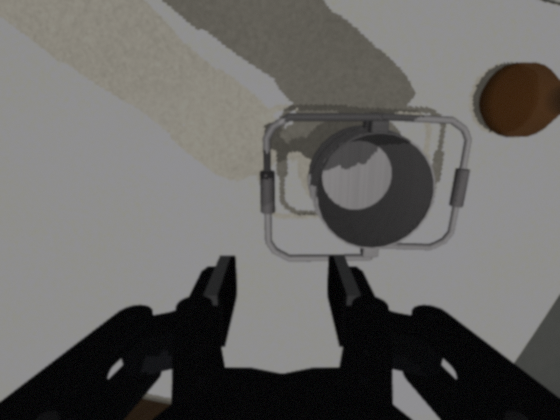

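The bail's sleeve is at (267,192) in the wrist view; (460,188) is the lower pail's bail. The fit puts the pail axis at (0.581, -0.157) with yaw 19.2°, and the bar at (0.4865, -0.190, 0.109). Descend and grip.

Call:
jog_arm:
  commands:
    - [[0,-0.0155,-0.005,-0.08,0,0,0],[0,-0.0155,-0.005,-0.13,0,0,0],[0,-0.0155,-0.005,-0.17,0,0,0],[0,-0.0155,-0.005,-0.2,0,0,0],[0,-0.0155,-0.005,-0.215,0,0,0],[0,-0.0155,-0.005,-0.226,0,0,0],[0,-0.0155,-0.005,-0.226,0,0,0],[0,-0.0155,-0.005,-0.226,0,0,0]]
  force: 40

```text
clock: 3.62
eef_pos: [0.4874, -0.1898, 0.1131]
orientation: [0.578, 0.816, 0.0, 0.0]
contact_force: [-0.1, -0.0, -0.2]
gripper_width: 0.503
finger_force: 0.0
```

Call:
jog_arm:
  commands:
    - [[-1,0,0,0,0,0,0],[-1,0,0,0,0,0,0],[-1,0,0,0,0,0,0],[-1,0,0,0,0,0,0],[-1,0,0,0,0,0,0],[-1,0,0,0,0,0,0],[-1,0,0,0,0,0,0],[-1,0,0,0,0,0,0]]

```text
clock: 4.28
eef_pos: [0.4873, -0.19, 0.1129]
orientation: [0.578, 0.816, -0.0, 0.001]
contact_force: [0.7, -1.7, 4.7]
gripper_width: 0.15
finger_force: 39.1
```

```bash
python3 - <<'E'
from h import *
s=sense(); print(s["eef_pos"].round(4),s["gripper_width"],s["finger_force"])
a=np.radians(19.2)
dx=.581-s["eef_pos"][0]
for r in (.100,):
  for th in np.radians(np.arange(0,91,7.5)):
    l=r*(1-np.cos(th)); z=r*np.sin(th)
    print(round(np.degrees(th),1),(np.array([l*np.cos(a),l*np.sin(a),z])/.8).round(3))
u=np.array([-np.sin(a),np.cos(a),0]); print("tilt axis (pail y)",u)
c=capture("wrist"); save(c,"wrist3")
E
```

```text
[ 0.4873 -0.19    0.1129] 0.15026430958503084 39.099236726760864
0.0 [0. 0. 0.]
7.5 [0.001 0.    0.016]
15.0 [0.004 0.001 0.032]
22.5 [0.009 0.003 0.048]
30.0 [0.016 0.006 0.062]
37.5 [0.024 0.008 0.076]
45.0 [0.035 0.012 0.088]
52.5 [0.046 0.016 0.099]
60.0 [0.059 0.021 0.108]
67.5 [0.073 0.025 0.115]
75.0 [0.087 0.03  0.121]
82.5 [0.103 0.036 0.124]
90.0 [0.118 0.041 0.125]
tilt axis (pail y) [-0.32886665  0.94437637  0.        ]
```

View pics/wrist3.png

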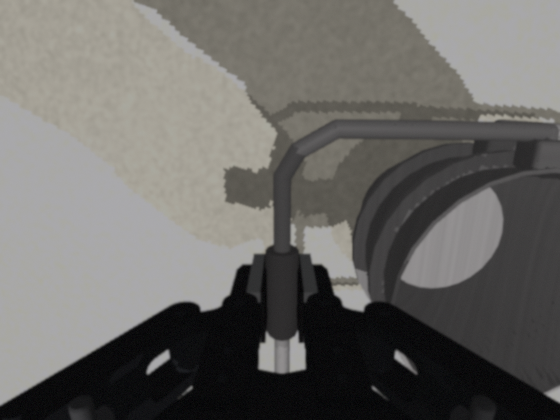

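The jaws hold the sleeve at (283,290) in the picture, width about 13 mm. Swing the bail along its arc while tilting the gripper back.

Call:
jog_arm:
  commands:
    - [[-1,0,0,0.008,0.009,-0.026,0],[-1,0.001,0,0.016,0.018,-0.052,0],[-1,0.002,0.001,0.024,0.027,-0.079,0],[-1,0.0035,0.001,0.032,0.037,-0.105,0],[-1,0.0055,0.002,0.04,0.046,-0.131,0],[-1,0.0085,0.003,0.048,0.055,-0.157,0],[-1,0.0115,0.004,0.055,0.064,-0.184,0],[-1,0.015,0.005,0.0625,0.073,-0.21,0],[-1,0.019,0.0065,0.0695,0.082,-0.236,0],[-1,0.0235,0.008,0.076,0.092,-0.262,0],[-1,0.028,0.01,0.0825,0.1,-0.289,0],[-1,0.0335,0.0115,0.0885,0.11,-0.315,0]]

```text
clock: 5.33
eef_pos: [0.5141, -0.1803, 0.184]
orientation: [0.569, 0.804, 0.143, 0.102]
contact_force: [-3.3, -0.3, 2.4]
gripper_width: 0.15
finger_force: 39.6
```

```bash
python3 - <<'E'
from h import *
s=sense(); print(s["clock"],s["eef_pos"].round(4),s["orientation"].round(3),s["gripper_width"],s["contact_force"])
a=np.radians(19.2)
b=.1*np.array([1-np.cos(np.pi/4),np.sin(np.pi/4)])
for k in range(1,13):
    t=np.radians(45+3.75*k); ph=np.radians(20+k*20/12)
    l=.1*(1-np.cos(t))-b[0]-.003*(np.sin(ph)-np.sin(np.radians(20))); z=.1*np.sin(t)-b[1]
    print((np.array([l*np.cos(a),l*np.sin(a),z])/.8).round(4).tolist())
E
```

```text
5.3333 [ 0.5141 -0.1803  0.184 ] [0.569 0.804 0.143 0.102] 0.14978309555225386 [-3.3126276  -0.30425396  2.39109623]
[0.0055, 0.0019, 0.0056]
[0.0114, 0.004, 0.0108]
[0.0176, 0.0061, 0.0155]
[0.0241, 0.0084, 0.0199]
[0.0308, 0.0107, 0.0237]
[0.0377, 0.0131, 0.0271]
[0.0449, 0.0156, 0.03]
[0.0522, 0.0182, 0.0324]
[0.0596, 0.0208, 0.0342]
[0.0672, 0.0234, 0.0355]
[0.0748, 0.026, 0.0363]
[0.0824, 0.0287, 0.0366]
```

Call:
jog_arm:
  commands:
    - [[-1,0.0055,0.002,0.0055,0.009,-0.026,0],[-1,0.0115,0.004,0.011,0.018,-0.052,0],[-1,0.0175,0.006,0.0155,0.027,-0.079,0],[-1,0.024,0.0085,0.02,0.037,-0.105,0],[-1,0.031,0.0105,0.0235,0.046,-0.131,0],[-1,0.0375,0.013,0.027,0.055,-0.157,0],[-1,0.045,0.0155,0.03,0.064,-0.184,0],[-1,0.052,0.018,0.0325,0.073,-0.21,0],[-1,0.0595,0.021,0.034,0.082,-0.236,0],[-1,0.067,0.0235,0.0355,0.092,-0.262,0],[-1,0.075,0.026,0.0365,0.1,-0.289,0],[-1,0.0825,0.0285,0.0365,0.11,-0.315,0]]

```text
clock: 6.33
eef_pos: [0.5804, -0.1569, 0.2129]
orientation: [0.542, 0.767, 0.28, 0.199]
contact_force: [0.5, -0.3, -0.6]
gripper_width: 0.147
finger_force: 39.2
```

```bash
python3 - <<'E'
from h import *
from scipy.optimize import least_squares
from scipy.spatial.transform import Rotation as R
s=sense(); print(s["clock"],s["eef_pos"].round(4),s["orientation"].round(3),s["contact_force"],R.from_quat(s["orientation"]).as_matrix().round(3).tolist(),s["joint_pos"].round(2))
for n in ("scene","top"):
    c=capture(n); W=pts(c); x,y,z=np.moveaxis(W,-1,0)
    save(c,n+"4")
    d=np.hypot(x-.581,y+.157)
    p=W[(z>.112)&(z<.122)&(d>.046)&(d<.065)][:,:2]
    if len(p)>8: print("rim",n,len(p),least_squares(lambda q:np.hypot(p[:,0]-q[0],p[:,1]-q[1])-.0545,[.581,-.157],loss="soft_l1",f_scale=.002).x.round(4))
    # hook: prong points
    p=W[(z>.22)&(z<.262)&(x>.5)&(x<.64)&(y>.08)&(y<.24)]
    A=p[p[:,1]<.155]; B=p[p[:,1]>=.155]
    for q in (A,B):
        if len(q)>8:
            v=cv2.fitLine(q[:,:2].astype(np.float32),cv2.DIST_HUBER,0,.01,.01).ravel(); print(n,"prong",len(q),v.round(4),np.degrees(np.arctan2(v[1],v[0]))%180,"xmin",np.percentile(q[:,0],[1,3]).round(3))
    p=W[(z>.309)&(z<.326)&(x>.55)&(x<.72)&(y>.07)&(y<.27)]
    if len(p): print(n,"shelf",cv2.minAreaRect(p[:,:2].astype(np.float32)))
a=cv2.imread("pics/scene4.png")[150:300,200:400]
cv2.imwrite("pics/scene4c.png",cv2.resize(a,None,fx=3.5,fy=3.5,interpolation=cv2.INTER_CUBIC))
E
```

```text
6.3333 [ 0.5804 -0.1569  0.2129] [0.542 0.767 0.28  0.199] [ 0.49119546 -0.28333449 -0.57610284] [[-0.333, 0.719, 0.61], [0.943, 0.255, 0.214], [-0.002, 0.646, -0.763]] [-0.52  0.02 -0.72  0.33  0.51  0.85]
rim scene 125 [ 0.5832 -0.1564]
scene prong 44 [0.9839 0.1789 0.6192 0.1338] 10.307361 xmin [0.592 0.593]
scene prong 97 [0.9822 0.1877 0.6061 0.2026] 10.816425 xmin [0.552 0.555]
scene shelf ((0.658882200717926, 0.17521119117736816), (0.10382434725761414, 0.17148613929748535), 10.218473434448242)
rim top 78 [ 0.5807 -0.1562]
top prong 48 [0.9909 0.1347 0.5851 0.1253] 7.7385354 xmin [0.559 0.56 ]
top prong 57 [0.9799 0.1994 0.5784 0.1931] 11.503279 xmin [0.546 0.548]
top shelf ((0.6571565270423889, 0.17343688011169434), (0.1021750271320343, 0.1701468974351883), 11.06777286529541)
```

View pics/scene4c.png

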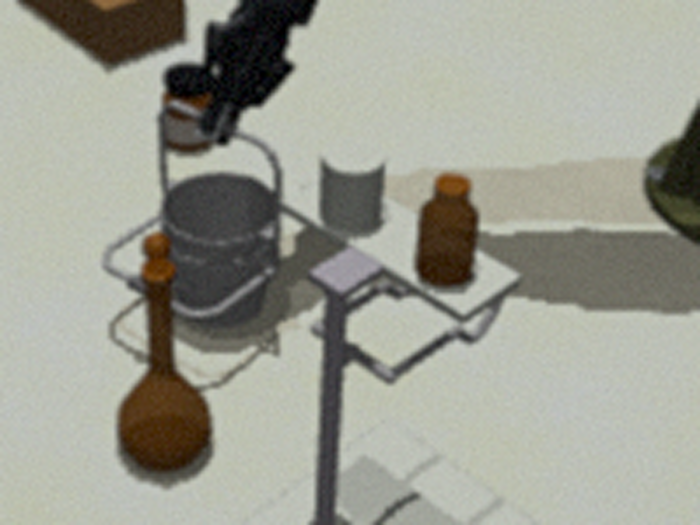

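The bail stands upright over the pail, held by the gripper near (215,125), with the pail still in the stack. Lift straight up.

Call:
jog_arm:
  commands:
    - [[-1,0,0,0.008,0,0,0],[-1,0,0,0.018,0,0,0],[-1,0,0,0.028,0,0,0],[-1,0,0,0.04,0,0,0],[-1,0,0,0.052,0,0,0],[-1,0,0,0.064,0,0,0],[-1,0,0,0.076,0,0,0],[-1,0,0,0.088,0,0,0],[-1,0,0,0.1,0,0,0],[-1,0,0,0.11,0,0,0],[-1,0,0,0.12,0,0,0],[-1,0,0,0.125,0,0,0]]
  force: 60

```text
clock: 7.43
eef_pos: [0.5801, -0.1577, 0.3141]
orientation: [0.543, 0.767, 0.279, 0.199]
contact_force: [0.1, 0.9, -4.4]
gripper_width: 0.138
finger_force: 58.5
```

```bash
python3 - <<'E'
from h import *
s=sense(); print(s["clock"],s["eef_pos"].round(4),s["contact_force"],s["gripper_width"])
c=capture("scene"); save(c,"scene5"); W=pts(c)
for t in ("pail","pail_under"):
    for r in cut_out(c,t)[:2]:
        p=W[r["region"]]; p=p[np.isfinite(p[:,0])]
        print(t,round(r["score"],2),r["extent"],np.percentile(p,[2,50,98],axis=0).round(3).tolist())
a=cv2.imread("pics/scene5.png")[130:280,200:400]
cv2.imwrite("pics/scene5c.png",cv2.resize(a,None,fx=3.5,fy=3.5,interpolation=cv2.INTER_CUBIC))
E
```

```text
7.4333 [ 0.5801 -0.1577  0.3141] [ 0.1450999   0.8714353  -4.40118786] 0.13774969730898223
pail 0.64 [245.0, 153.7, 34.7, 58.4] [[0.528, -0.226, 0.132], [0.584, -0.155, 0.192], [0.638, -0.094, 0.265]]
pail_under 0.87 [232.5, 206.5, 46.5, 36.4] [[0.53, -0.22, 0.002], [0.59, -0.152, 0.058], [0.688, -0.072, 0.086]]
```

View pics/scene5c.png

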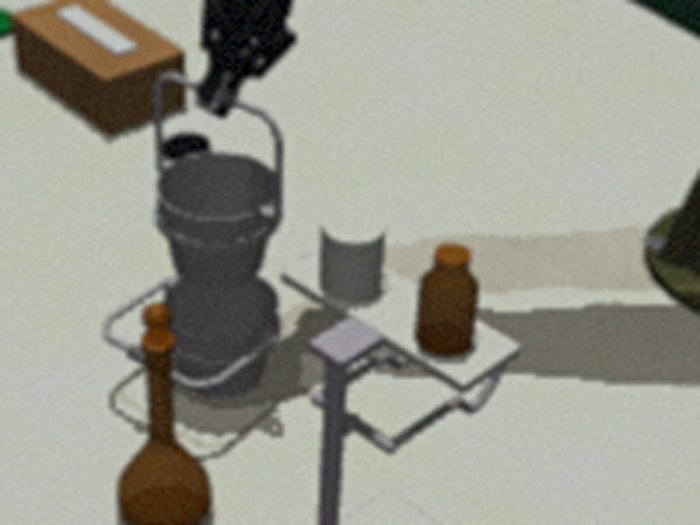

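The top pail hangs clear at (215,215) and the lower pail is still standing at (220,330). Carry it to a standoff in front of the hook.

Call:
jog_arm:
  commands:
    - [[-1,-0.004,0.002,0,0,0,0],[-1,-0.012,0.008,0,0,0,0],[-1,-0.022,0.018,0,0,0,0],[-1,-0.034,0.03,0,0,0,-0.01],[-1,-0.046,0.044,0,0,0,-0.02],[-1,-0.058,0.06,0,0,0,-0.03],[-1,-0.07,0.078,0,0,0,-0.04],[-1,-0.082,0.096,0,0,0,-0.05],[-1,-0.094,0.114,0,0,0,-0.06],[-1,-0.104,0.132,0,0,0,-0.07],[-1,-0.112,0.15,0,0,0,-0.08],[-1,-0.119,0.168,0,0,0,-0.09]]

```text
clock: 8.58
eef_pos: [0.4825, -0.0219, 0.3115]
orientation: [0.579, 0.74, 0.269, 0.211]
contact_force: [0.2, -0.5, -5.7]
gripper_width: 0.138
finger_force: 58.5
```

Call:
jog_arm:
  commands:
    - [[-1,-0.005,0.018,0,0,0,-0.01],[-1,-0.009,0.036,0,0,0,-0.02],[-1,-0.012,0.054,0,0,0,-0.03],[-1,-0.014,0.072,0,0,0,-0.04],[-1,-0.016,0.09,0,0,0,-0.05],[-1,-0.017,0.108,0,0,0,-0.05],[-1,-0.017,0.126,0,0,0,-0.05],[-1,-0.017,0.144,0,0,0,-0.05],[-1,-0.017,0.162,0,0,0,-0.05],[-1,-0.017,0.178,0,0,0,-0.05],[-1,-0.017,0.192,0,0,0,-0.05],[-1,-0.017,0.202,0,0,0,-0.05]]

```text
clock: 9.58
eef_pos: [0.4691, 0.1399, 0.3114]
orientation: [0.597, 0.726, 0.264, 0.217]
contact_force: [-0.4, 0.5, -5.0]
gripper_width: 0.14
finger_force: 58.5
```

Call:
jog_arm:
  commands:
    - [[-1,0,0,-0.006,0,0,0],[-1,0,0,-0.014,0,0,0],[-1,0,0,-0.024,0,0,0],[-1,0,0,-0.034,0,0,0],[-1,0,0,-0.044,0,0,0],[-1,0,0,-0.052,0,0,0],[-1,0,0,-0.056,0,0,0],[-1,0,0,-0.056,0,0,0],[-1,0,0,-0.056,0,0,0],[-1,0,0,-0.056,0,0,0],[-1,0,0,-0.056,0,0,0],[-1,0,0,-0.056,0,0,0]]

```text
clock: 10.58
eef_pos: [0.4712, 0.1386, 0.2684]
orientation: [0.597, 0.725, 0.264, 0.219]
contact_force: [0.3, -0.8, -4.3]
gripper_width: 0.14
finger_force: 58.6
```

```bash
python3 - <<'E'
from h import *
from scipy.spatial.transform import Rotation as R
s=sense(); M=R.from_quat(s["orientation"]).as_matrix(); print(s["clock"],s["eef_pos"].round(4),M.round(3).tolist(),"grip",(s["eef_pos"]+.003*M[:,2]).round(4),s["contact_force"])
for n in ("wrist","scene","top"):
    c=capture(n); W=pts(c); x,y,z=np.moveaxis(W,-1,0); save(c,n+"6")
    a=np.radians(10.8); xs=x*np.cos(a)+y*np.sin(a); ys=-x*np.sin(a)+y*np.cos(a)
    m=(z>.215)&(z<.262)&(xs>.565)&(xs<.69)&(abs(ys-.0485)<.05)
    for k,q in (("A",m&(ys<.0485)),("B",m&(ys>.0485))):
        if q.sum()>8:
            p=W[q]; v=cv2.fitLine(p[:,:2].astype(np.float32),cv2.DIST_HUBER,0,.01,.01).ravel()
            print(n,k,q.sum(),"ang",round(np.degrees(np.arctan(v[1]/v[0])),1),"ys",np.median(ys[q]).round(4),"xs",np.percentile(xs[q],[1,50,99]).round(4),"z",np.percentile(z[q],[2,50,98]).round(3))
            for e in np.arange(.565,.66,.01):
                w=q&(xs>e)&(xs<=e+.01)
                if w.sum()>3: print("   ",e.round(3),w.sum(),np.percentile(z[w],95).round(4),np.median(ys[w]).round(4))
E
```

```text
10.5833 [0.4712 0.1386 0.2684] [[-0.19, 0.751, 0.633], [0.982, 0.147, 0.121], [-0.002, 0.644, -0.765]] grip [0.4731 0.1389 0.2661] [ 0.28491398 -0.80900555 -4.30692495]
wrist A 1297 ang 10.9 ys 0.0156 xs [0.5733 0.6161 0.6876] z [0.218 0.236 0.247]
    0.565 71 0.247 0.0136
    0.575 223 0.2474 0.0158
    0.585 86 0.2302 0.0165
    0.595 79 0.2223 0.0162
    0.605 164 0.2284 0.015
    0.615 202 0.2385 0.0149
    0.625 92 0.2401 0.0158
    0.635 82 0.2405 0.0156
    0.645 76 0.2407 0.016
    0.655 69 0.2411 0.0158
wrist B 1271 ang 11.2 ys 0.0842 xs [0.5726 0.6174 0.6885] z [0.22  0.238 0.247]
    0.565 111 0.2471 0.0833
    0.575 174 0.2475 0.0845
    0.585 37 0.2281 0.0861
    0.595 50 0.2223 0.0853
    0.605 200 0.229 0.0837
    0.615 233 0.239 0.0836
    0.625 87 0.2402 0.0842
    0.635 82 0.2406 0.0845
    0.645 75 0.2409 0.0842
    0.655 64 0.2408 0.0848
scene A 62 ang 10.4 ys 0.0151 xs [0.6039 0.637  0.6684] z [0.218 0.238 0.242]
    0.605 8 0.2265 0.0155
    0.615 6 0.2327 0.0152
    0.625 12 0.2422 0.015
    0.635 10 0.2409 0.0145
    0.645 9 0.2419 0.0153
    0.655 10 0.2412 0.0144
scene B 127 ang 10.3 ys 0.0853 xs [0.5811 0.6289 0.6893] z [0.218 0.238 0.243]
    0.575 11 0.2441 0.0857
    0.585 16 0.2348 0.085
    0.595 14 0.2281 0.085
    0.605 7 0.2244 0.0862
    0.615 7 0.2358 0.0861
    0.625 12 0.2407 0.085
    0.635 11 0.2409 0.0838
    0.645 11 0.2417 0.0862
    0.655 11 0.2408 0.0846
top A 54 ang 7.5 ys 0.0132 xs [0.5715 0.6025 0.6357] z [0.219 0.235 0.249]
    0.565 4 0.2503 0.0135
    0.575 9 0.2454 0.0144
    0.585 9 0.2278 0.0138
    0.595 7 0.2257 0.0147
    0.605 5 0.2271 0.0132
    0.615 9 0.2411 0.0117
    0.625 8 0.2404 0.012
top B 59 ang 11.0 ys 0.0813 xs [0.571  0.6061 0.6358] z [0.218 0.232 0.248]
    0.565 5 0.249 0.0813
    0.575 8 0.2472 0.0815
    0.585 8 0.2302 0.0815
    0.595 8 0.2231 0.0807
    0.605 9 0.232 0.0801
    0.615 10 0.2422 0.0815
    0.625 8 0.2401 0.0821
```

View pics/wrist6.png

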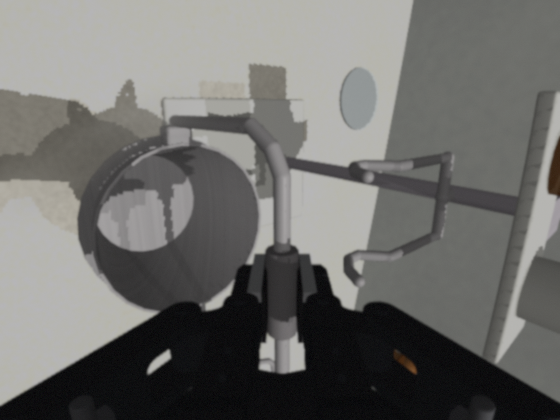

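The prong tips are at about (365,172) and (355,275) in the wrist view, level with the bar. The notch bottom comes out at stand-x 0.600 and z 0.2215 (bar 0.225 ✓). The bar is parallel to the notch and needs +0.108, +0.0225 m, then down 0.041 m.

Call:
jog_arm:
  commands:
    - [[-1,0.005,0.001,0,0,0,0],[-1,0.014,0.003,0,0,0,0],[-1,0.026,0.0055,0,0,0,0],[-1,0.04,0.008,0,0,0,0],[-1,0.054,0.011,0,0,0,0],[-1,0.068,0.014,0,0,0,0],[-1,0.082,0.017,0,0,0,0],[-1,0.096,0.02,0,0,0,0],[-1,0.11,0.023,0,0,0,0],[-1,0.122,0.0255,0,0,0,0],[-1,0.13,0.027,0,0,0,0],[-1,0.134,0.028,0,0,0,0]]

```text
clock: 11.73
eef_pos: [0.5792, 0.161, 0.2676]
orientation: [0.598, 0.725, 0.263, 0.218]
contact_force: [-0.9, 0.2, -4.4]
gripper_width: 0.143
finger_force: 58.6
```

Call:
jog_arm:
  commands:
    - [[-1,0,0,0,0,0,0],[-1,0,0,0,0,0,0],[-1,0,0,0,0,0,0],[-1,0,0,0,0,0,0],[-1,0,0,-0.006,0,0,0],[-1,0,0,-0.013,0,0,0],[-1,0,0,-0.02,0,0,0],[-1,0,0,-0.027,0,0,0],[-1,0,0,-0.034,0,0,0],[-1,0,0,-0.04,0,0,0],[-1,0,0,-0.045,0,0,0],[-1,0,0,-0.045,0,0,0]]

```text
clock: 12.73
eef_pos: [0.5773, 0.1606, 0.2301]
orientation: [0.598, 0.725, 0.263, 0.218]
contact_force: [0.4, -0.2, -5.1]
gripper_width: 0.14
finger_force: 58.6
```

```bash
python3 - <<'E'
from h import *
from scipy.spatial.transform import Rotation as R
s=sense(); M=R.from_quat(s["orientation"]).as_matrix(); g=s["eef_pos"]+.003*M[:,2]
a=np.radians(10.9); print(s["clock"],"grip xs,ys,z",g[0]*np.cos(a)+g[1]*np.sin(a),-g[0]*np.sin(a)+g[1]*np.cos(a),g[2],s["contact_force"])
w=capture("wrist"); save(w,"wrist7"); c=capture("scene"); save(c,"scene7")
b=cv2.resize(cv2.imread("pics/scene7.png")[150:340,230:420],(420,420),interpolation=cv2.INTER_CUBIC)
cv2.imwrite("pics/m7.png",np.hstack([b,cv2.imread("pics/wrist7.png")[:,150:530]]))
E
```

```text
12.7333 grip xs,ys,z 0.59922444581117 0.048533059412719556 0.2277681005326175 [ 0.43816138 -0.16185247 -5.09515585]
```

View pics/m7.png

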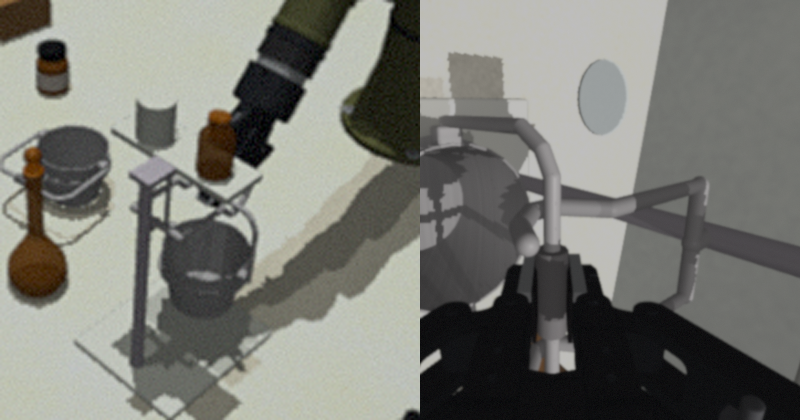

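The bar lies in the notch line (550,205 in the wrist half), still about 3 mm up, and the pail's weight is still on the arm. Lower it until it bears.

Call:
jog_arm:
  commands:
    - [[-1,0,0,-0.002,0,0,0],[-1,0,0,-0.0035,0,0,0],[-1,0,0,-0.0045,0,0,0],[-1,0,0,-0.0045,0,0,0],[-1,0,0,-0.0045,0,0,0]]

```text
clock: 13.25
eef_pos: [0.5785, 0.1609, 0.2288]
orientation: [0.597, 0.725, 0.264, 0.219]
contact_force: [0.1, 0.6, -1.5]
gripper_width: 0.139
finger_force: 58.8
```

The hook now carries the weight. Open and wait, then withdraw along the fingers.

Call:
jog_arm:
  commands:
    - [[-0.55,0,0,0,0,0,0],[-0.4,0,0,0,0,0,0],[-0.3,0,0,0,0,0,0],[-0.2,0,0,0,0,0,0],[-0.2,0,0,0,0,0,0],[-0.2,0,0,0,0,0,0],[-0.2,0,0,0,0,0,0],[-0.2,0,0,0,0,0,0]]

```text
clock: 13.92
eef_pos: [0.5781, 0.1608, 0.2282]
orientation: [0.598, 0.725, 0.264, 0.219]
contact_force: [0.6, 0.8, -0.4]
gripper_width: 0.398
finger_force: 0.0
```

Call:
jog_arm:
  commands:
    - [[-0.2,-0.003,-0.001,0.004,0,0,0],[-0.2,-0.009,-0.002,0.011,0,0,0],[-0.2,-0.017,-0.003,0.02,0,0,0],[-0.2,-0.025,-0.005,0.03,0,0,0],[-0.2,-0.035,-0.007,0.042,0,0,0],[-0.2,-0.047,-0.009,0.057,0,0,0],[-0.2,-0.06,-0.011,0.072,0,0,0],[-0.2,-0.073,-0.014,0.088,0,0,0],[-0.2,-0.086,-0.016,0.104,0,0,0],[-0.2,-0.099,-0.019,0.12,0,0,0],[-0.2,-0.108,-0.021,0.13,0,0,0],[-0.2,-0.112,-0.022,0.135,0,0,0]]

```text
clock: 14.92
eef_pos: [0.4878, 0.1432, 0.3387]
orientation: [0.597, 0.725, 0.265, 0.219]
contact_force: [0.4, 0.4, 0.2]
gripper_width: 0.401
finger_force: 0.0
```

Call:
jog_arm:
  commands:
    - [[-0.2,0,0,0,0,0,0],[-0.2,0,0,0,0,0,0],[-0.2,0,0,0,0,0,0],[-0.2,0,0,0,0,0,0],[-0.2,0,0,0,0,0,0],[-0.2,0,0,0,0,0,0],[-0.2,0,0,0,0,0,0],[-0.2,0,0,0,0,0,0],[-0.2,0,0,0,0,0,0],[-0.2,0,0,0,0,0,0],[-0.2,0,0,0,0,0,0],[-0.2,0,0,0,0,0,0]]

```text
clock: 15.92
eef_pos: [0.4885, 0.1432, 0.3362]
orientation: [0.598, 0.725, 0.264, 0.219]
contact_force: [0.2, 0.1, -0.0]
gripper_width: 0.403
finger_force: 0.0
```

```bash
python3 - <<'E'
from h import *
s=sense(); print(s["clock"],s["eef_pos"].round(4),s["contact_force"])
p=None
for i in range(8):
    c=capture("scene"); g=c["img"].astype(int)[230:330,270:370]
    if p is not None: print(np.abs(g-p).mean().round(2),end=" ")
    p=g
w=capture("wrist"); save(w,"wrist8"); save(c,"scene8")
b=cv2.resize(cv2.imread("pics/scene8.png")[150:340,230:420],(420,420),interpolation=cv2.INTER_CUBIC)
cv2.imwrite("pics/m8.png",np.hstack([b,cv2.imread("pics/wrist8.png")[:,150:530]]))
E
```

```text
15.9167 [0.4885 0.1432 0.3362] [ 0.18898625  0.11031441 -0.04595204]
2.85 2.83 2.84 2.82 2.8 2.84 2.82
```

View pics/m8.png

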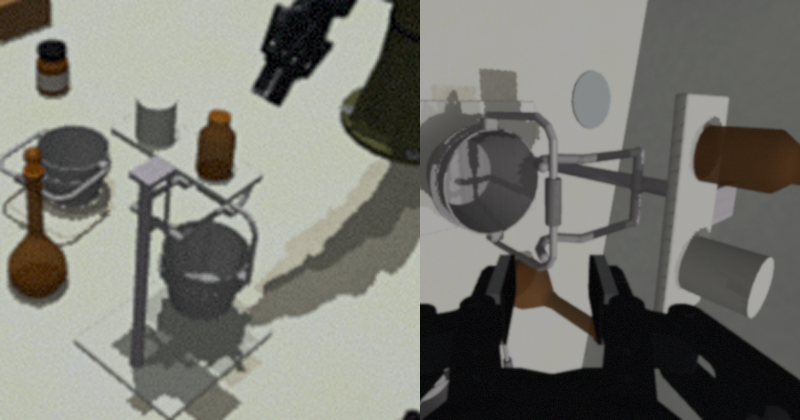

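The bail rests on both prongs at (545,160) and (545,245) in the wrist half. The pail hangs still, since the frames differ only by noise, and the gripper is clear.

```bash
python3 -c "
from cell import *
print(job_done())"
```

```text
the job is handed in; nothing more can be done
None
```

The top pail hangs still by its bail over both prongs of the hook, the lower pail and the flask, jar and bottle were left alone, and the job was handed in at about 16 s (no verdict came back).

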